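# Index the labelling jig's carriage over to the label roller

## Robot

A 6-joint arm with a two-finger parallel gripper is mounted at the origin on the work surface. World frame = base frame: x ahead of the robot, y to its left, z up, the work surface at z = 0. Lengths are in m, angles in rad, forces in N, time in s.
With the tool pointing down it reaches from about 0.275 to 0.875 m from the base axis. Payload 12.5 kg.
Tool frame: the origin (TCP) lies on the centre line of the jaws, within the pads' length; the fingertips stand 25 mm ahead of it and the grasp point (between the pads) lies 6 mm ahead of it; z points along the fingers, y is the line along which they close (so a half turn about z gives the same grasp; the last joint's range is limited). The gripper opens to 85 mm and grips with 20 to 120 N. Pads are 22 mm wide; open, the fingers measure 114 mm over their backs; the gripper's body (76 mm by 85 mm) begins 54 mm behind the grasp point. The pads swing forward as they close: fully open they stand 13 mm farther back than shut.
Start: joints at [1.223, 0.351, 1.652, -0, 1.139, -0.085], TCP at [0.143, 0.531, 0.256] pointing down, gripper open.
Joint ranges: [-2.75, 2.75], [-0.79, 2.1], [0.01, 2.65], [-1.57, 4.71], [0.07, 3.14], [-2.87, 2.87]. Speed limits (rad/s): [2.22, 2.22, 2.79, 3.14, 3.14, 3.14].

## Interface

Orientations are given as a unit quaternion [w, x, y, z].
In Python, from rig import manip gives the robot as it stands.
- The arm moves only by the tool servo_tool, never from a script. Its argument "deltas" is text: rows parted by semicolons, each of 7 numbers parted by spaces: the opening, from 0 (shut) to 1 (fully open), then the shift along the tool's x, y, z in mm, then the turn, a rotation vector about the tool's x, y, z in rad. A call has 1 to 12 rows; each row is the pose to reach, as a shift and turn from the pose commanded when the call began, along the tool's axes at that moment; what a row does not reach only later rows make up. A row lasts 1/10 s, in which the tool goes at most 50 mm and 8.59 degrees, less where a joint would pass 70% of its speed; a pose out of reach is approached as far as the arm can. A call with a gripper value outside its range is refused whole. The fingers move at their own pace and stop on an object; the grip force is fixed at half the most. Time passes only in rows, so rows that repeat a pose let the fingers close. It gives the time, the measured TCP pose, the force, the opening and the grip force at its end, in the units of the state.
- manip.get_state(): the state, without advancing time (a new reading comes with each control period).
- manip.snapshot(name): name is "scene" or "side" or "wrist"; returns the picture (480x640x3 uint8, red, green, blue); there is no depth.
- manip.get_calibration(name): a dict with "intrinsics" (3x3 intrinsics, pixels), "dist_coeffs" ([k1, k2, p1, p2, k3] as OpenCV has them; the pictures are not rectified), "T" (4x4, takes a point from camera to world coordinates); the wrist camera has in their place "T_tool_cam" (4x4, takes a point from camera to tool coordinates, whose origin is the TCP and whose axes are the flange's). Camera axes: x right, y down, z forward; pixel columns grow to the right and rows downward; lengths in m; the calibration is good to about 2 mm. A picture is of the moment at which its call begins: read the wrist's pose just before it. get_calibration takes no time and is no camera call.
- manip.sign_off(): hands the job in; it is judged then, once.
The state is a dict: "time_s": time; "joints": joint angles; "joint_velocities": joint speeds; "joint_efforts": joint torques, N m; "position": TCP position; "tool_rot": TCP orientation; "force": force on the tool from outside, world axes, zero at the start; "wrist_torque": the same for the moment, N m; "grip_width": finger opening in m; "finger_force": force on a finger pad.
Only numpy, scipy, OpenCV 4.12 (cv2) and the standard library are available. Lean on these libraries where they do the work, as an engineer would, in place of code of your own. Each camera call takes 0.05 s, during which the arm holds its last target. There are 200 camera calls.

## Task

On the labelling jig, pull up the black index plunger knob, slide the carriage with its bottle over to the label roller station (the one with the upright roller, not the flat panel), and let the plunger drop fully home into the hole there so that the carriage is locked. The hole is hidden in the rail and lies a little to one side or the other of the station's pointer: find it by feel, gently, without wrenching the pin or forcing it down. Keep the bottle standing in its pocket, leave the other things on the bench alone, and let go at the end.

Things in the scene. Friction and masses are not known exactly. Their poses are not given: they have to be found in the camera images.
- rail: Low aluminium rail, 444 mm long, foot 110 mm wide, fixed at a varying yaw. Origin: on the bench under its middle; y along the rail (the carriage's way), x across, z up. Under rubber lips on top (at 38 mm) lies a smooth steel index strip, top face at 34 mm, with hidden slots for the pin, 13 mm long along the rail: one at the middle (home), one near each station. No other gaps
- carriage (a joint): Carriage position along the rail's +y (m), -0.15 to 0.15; 0 = home, mid rail, where it starts with the pin in the home slot (loose by 1.5 mm either way). Aluminium plate, 165 x 66 x 10 mm, top face 55 mm above the bench; slides with about 1.5 N of friction (0.5 to 0.8 kg) and stays where left; cannot lift or turn
- plunger (a joint): How far the plunger is pulled up (m): 0 = fully down (pin 10 mm deep in a slot), 0.010 = the pin's nose rests on the strip beside a slot, 0.018 = upper stop. The pin is clear of the slot above 0.010. A spring presses it down with 6 N (down) to 10 N (up); let go, it drops into a slot by itself, somewhat damped
- knob (a point): Centre of the black plunger knob: round, upright, 31 mm diameter, 27 mm high, on the carriage, over the rail's centre line. 118 mm above the bench when down; rises with the plunger. The collar 20 mm below it (22 mm diameter) is part of the carriage. Can be gripped from above in any yaw; held or pushed, it takes the carriage along
- pin: Steel pin of the plunger, 10 mm diameter, flat nose, under the knob on the same axis. Origin: on that axis, at bench height when the plunger is down (rises with it); the nose is 24 mm above the origin; axes as the rail's. The pin bends if more than 30 N act between it and the index strip, sideways or down. At rest on the strip it can be slid along until it drops into a slot
- roller_station: The wanted station: upright dark rubber roller (36 mm diameter, 69 to 139 mm up) between two arms on a post beyond the rail; thin steel pointer, 48 mm high, on the rail's near side. Origin: on the bench on the rail's centre line, level with the pointer; axes as the rail's. 92 to 110 mm from mid rail, on either side. Its slot lies 7 to 20 mm to one side or the other of the origin along the rail
- panel_station: The other station, not wanted: same foot, post and pointer, but a flat upright grey panel, 70 x 70 mm, instead of the roller. Origin and axes likewise; on the other side of mid rail. It has a slot too
- jig_bottle: Small clear bottle, white cap, 33 mm diameter, 85 mm high, standing loose in the carriage's white pocket (walls 18 mm high), 98 mm from the knob's axis along the rail's +x; its underside is 55 mm above the bench. Origin: centre of its underside
- bench_bottle: Bystander: a like bottle, 33 mm diameter, 85 mm high, on the bench to the left. Origin: centre of its underside
- jar: Bystander: amber jar, 60 mm diameter, 100 mm high, on the bench to the right. Origin: centre of its underside
Mind the look-alikes: they are no part of the job. What is shaped like the jig_bottle but green or turquoise is not meant.

How it is judged:
On the way, in this order (a step that is already met when the one before it is completed fails the run):
1. the plunger is pulled up until its pin is clear of the home slot (value of joint plunger above 0.0102 m), for 0.1 s.
2. the carriage has been slid over to the label roller station (y of pin in the frame of roller_station between -0.03 and 0.03 m), for 0.1 s.
At the end, for the whole second after the job is handed in: The carriage stands still at the label roller station (the pin within 25 mm of the station's origin along the rail), the plunger is fully down in the slot there (less than 2.5 mm from home), and the bottle stands in its pocket on the carriage (y of pin in the frame of roller_station between -0.025 and 0.025 m and value of joint plunger below 0.0025 m and velocity of joint carriage between -0.005 and 0.005 m/s and velocity of joint plunger between -0.005 and 0.005 m/s and angle between jig_bottle's own z axis and vertical below 0.25 rad and x of jig_bottle in the frame of pin between 0.088 and 0.108 m and y of jig_bottle in the frame of pin between -0.01 and 0.01 m and height (world z) of jig_bottle below 0.065 m); the robot touches nothing.
It fails at once if the pin is wrenched or forced: more than 30 N between the pin and the index strip (contact force between pin and anything else above 30 N).
It fails at once if the bottle on the carriage is tipped or lifted out of its pocket (angle between jig_bottle's own z axis and vertical above 0.5 rad or height (world z) of jig_bottle above 0.075 m).
It fails at once if the bottle or the jar on the bench is disturbed (distance of any of bench_bottle, jar from where it was at the start of the episode above 0.02 m).
It also fails if it takes over 54 s, if anything falls off the work surface, if the arm or the gripper's body presses on something with over 40 N, if the wrist force passes 120 N, or if a joint passes its speed limit or range.

## Working session

There is one attempt and no reset: what is moved stays moved. The work goes in short steps, Python scripts to look and compute and a tool call to move; the robot and the scene stay as the last step left them, time stands still between calls to the robot, and variables do not carry over. Pictures are saved under pics/ and viewed, at most 10 in all, crops included, and the job is handed in when it is done.

Besides the shell and the picture viewer there is one more tool, called after "Emit:" as name(argument=value, ...) on one line, values as JSON. servo_tool: Moves the arm, as the interface text tells. Its arguments: {"type":"object","properties":{"deltas":{"type":"string"}},"required":["deltas"]}

```bash
mkdir -p pics
python3 - <<'E'
from rig import manip
import cv2
for n in("scene","side"):
    im=manip.snapshot(n); cv2.imwrite(f"pics/{n}0.png",im[...,::-1])
    c=manip.get_calibration(n); print(n,c)
s=manip.get_state(); print(s)
print(manip.get_calibration("wrist"))
E
```

```text
scene {'intrinsics': array([[570.77694232,   0.        , 319.9493567 ],
       [  0.        , 570.77694232, 243.48229108],
       [  0.        ,   0.        ,   1.        ]]), 'dist_coeffs': array([0.0458001, 0.       , 0.       , 0.       , 0.       ]), 'T': array([[ 0.75104395,  0.55302843, -0.36068344,  1.07887036],
       [ 0.66014286, -0.63891348,  0.39496958, -0.55976464],
       [-0.0120161 , -0.53474212, -0.84492987,  1.27299189],
       [ 0.        ,  0.        ,  0.        ,  1.        ]])}
side {'intrinsics': array([[443.94745052,   0.        , 320.45737533],
       [  0.        , 443.94745052, 241.31173292],
       [  0.        ,   0.        ,   1.        ]]), 'dist_coeffs': array([0.00786173, 0.        , 0.        , 0.        , 0.        ]), 'T': array([[-0.99942738, -0.01929511,  0.02779579,  0.52537741],
       [-0.03374393,  0.50764476, -0.86090542,  0.96735951],
       [ 0.00250088, -0.86135039, -0.50800517,  0.68698387],
       [ 0.        ,  0.        ,  0.        ,  1.        ]])}
{'time_s': 0.1, 'joints': array([ 1.22338883e+00,  3.51167843e-01,  1.65234279e+00, 
[... 541 characters left out ...]
41415, -0.00333117, -0.01597059]), 'finger_force': 0.0, 'grip_width': 0.08510254996418257}
{'intrinsics': array([[345.04298972,   0.        , 325.24508572],
       [  0.        , 345.04298972, 241.20381794],
       [  0.        ,   0.        ,   1.        ]]), 'dist_coeffs': array([-0.0654843,  0.       ,  0.       ,  0.       ,  0.       ]), 'T_tool_cam': array([[ 2.24381276e-04, -9.57096473e-01, -2.89769375e-01,
         7.43173409e-02],
       [ 9.99999895e-01,  9.87125999e-05,  4.48300552e-04,
        -1.39815568e-04],
       [-4.00462989e-04, -2.89769445e-01,  9.57096394e-01,
        -1.17340426e-01],
       [ 0.00000000e+00,  0.00000000e+00,  0.00000000e+00,
         1.00000000e+00]])}
```

View pics/scene0.png

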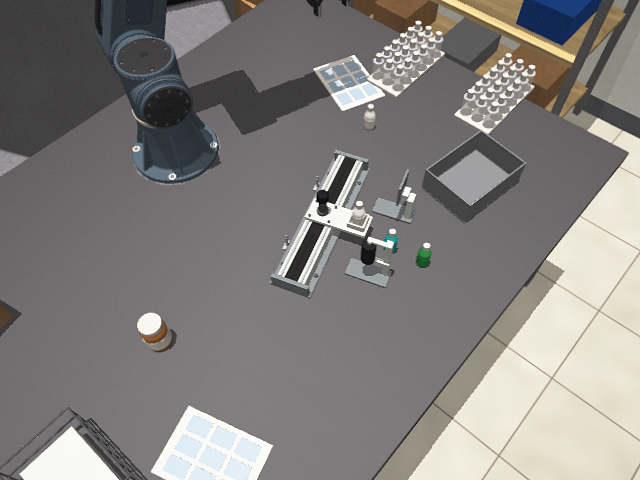

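View pics/side0.png

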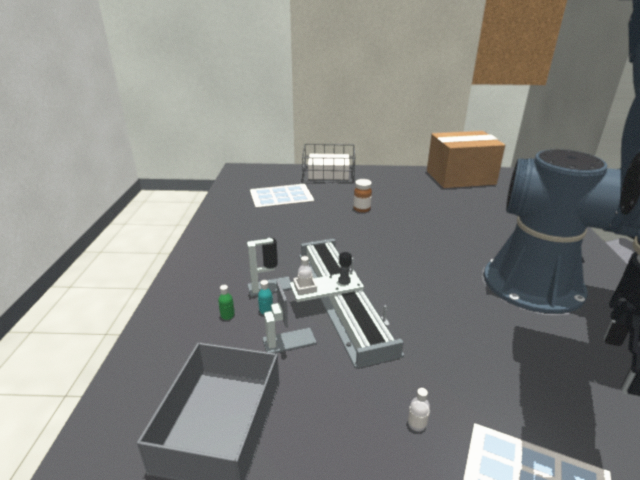

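The scene shows the knob at about (322,198), with the jig bottle in its pocket at (359,212). The dark roller is at (369,250), so its pointer is near (286,243). The panel is at (404,187), with its pointer near (317,183). The look-alikes are the teal bottle (392,240), the green bottle (424,255) and the bench bottle (370,118). Next is one close crop from each camera to confirm.

Run:
```python
import cv2,numpy as np
a=cv2.imread("pics/scene0.png")[140:310,250:420]; b=cv2.imread("pics/side0.png")[220:370,240:420]
a=cv2.resize(a,(595,595),interpolation=cv2.INTER_CUBIC)
cv2.imwrite("pics/c1.png",a)
cv2.imwrite("pics/c2.png",cv2.resize(b,(720,600),interpolation=cv2.INTER_CUBIC))
```

```text
(no output)
```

View pics/c1.png

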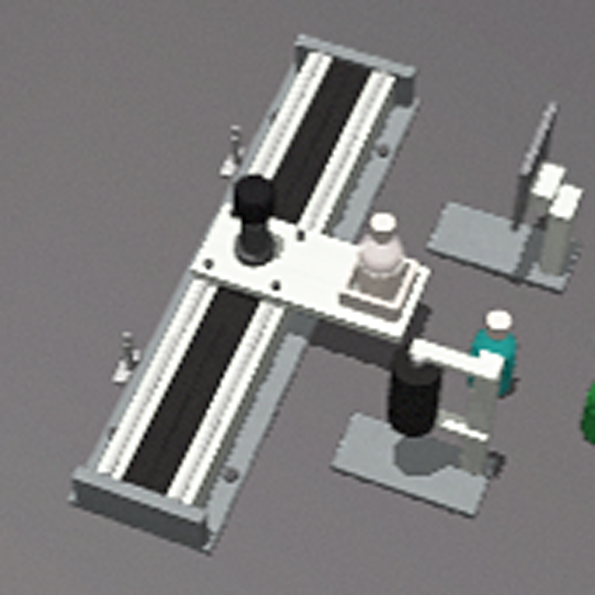

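View pics/c2.png

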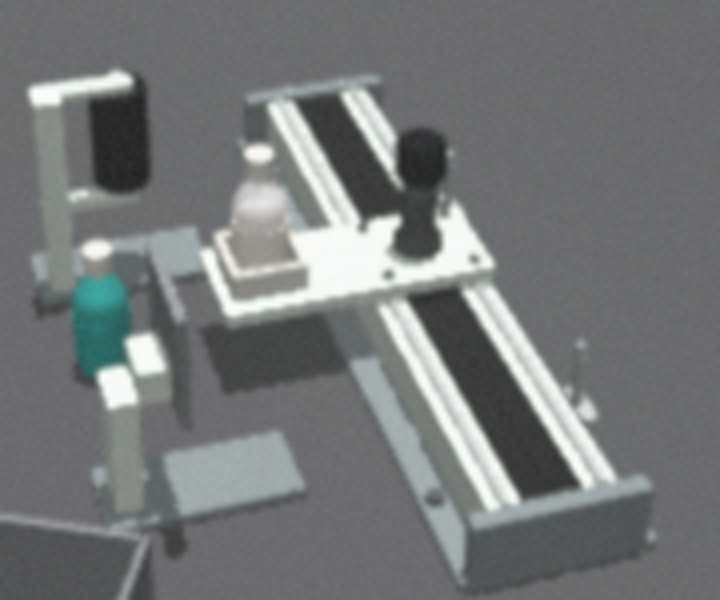

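```bash
cat > h.py <<'E'
import numpy as np,cv2
from rig import manip
from scipy.spatial.transform import Rotation as R
def ray(n,uv,T=None):
    c=manip.get_calibration(n); 
    T=c["T"] if T is None else T
    p=cv2.undistortPoints(np.array([[uv]],float),c["intrinsics"],c["dist_coeffs"])[0,0]
    return T[:3,3],T[:3,:3]@np.array([*p,1])
def atz(n,uv,z,T=None):
    o,d=ray(n,uv,T); return (o+d*(z-o[2])/d[2])[:2]
def pose():
    s=manip.get_state(); q=s["tool_rot"]
    return s["position"],R.from_quat([q[1],q[2],q[3],q[0]])
E
python3 - <<'E'
from h import *
for k,z,a,b in [("knob",.118,(322.6,196.9),(345.5,259.2)),("cap",.138,(359.4,203.2),(304.7,257.8)),("ptrRoll",.047,(286,236),(352,259)),("ptrPan",.047,(317.5,177),(385,306.5)),
("railN",.038,(250+98/3.5,140+472/3.5),(0,0)),("railF",.038,(250+315/3.5,140+52/3.5),(0,0))]:
    print(k,atz("scene",a,z),atz("side",b,z))
p,r=pose(); print(p,r.as_matrix().round(3))
E
```

```text
knob [0.49901368 0.08905031] [0.49459205 0.08399613]
cap [0.59032881 0.1223891 ] [0.5889601 0.1126491]
ptrRoll [ 0.47467175 -0.02660358] [ 0.47346175 -0.02786596]
ptrPan [0.40797131 0.17102405] [0.40396903 0.16869629]
railN [ 0.53382859 -0.11950907] [ 11.52452747 -15.21458842]
railF [0.39837574 0.27805172] [ 11.52452747 -15.21458842]
[0.14277423 0.53086859 0.25582677] [[-0.966  0.26  -0.   ]
 [ 0.26   0.966 -0.001]
 [ 0.    -0.001 -1.   ]]
```

Emit:
servo_tool(deltas="1 -457 -337 26 0 0 -0.587;1 -457 -337 26 0 0 -0.587;1 -457 -337 26 0 0 -0.587;1 -457 -337 26 0 0 -0.587;1 -457 -337 26 0 0 -0.587;1 -457 -337 26 0 0 -0.587;1 -457 -337 26 0 0 -0.587;1 -457 -337 26 0 0 -0.587;1 -457 -337 26 0 0 -0.587;1 -457 -337 26 0 0 -0.587;1 -457 -337 26 0 0 -0.587;1 -457 -337 26 0 0 -0.587")

```text
time_s: 1.3
position: [0.4978, 0.0844, 0.23]
tool_rot: [-0.0, -0.161, 0.987, -0.0]
force: [1.2, 0.9, 0.8]
grip_width: 0.0854
finger_force: 0.0
```

Emit:
servo_tool(deltas="1 0 0 0 0 0 0;1 0 0 0 0 0 0")

```text
time_s: 1.5
position: [0.4964, 0.0865, 0.2298]
tool_rot: [-0.001, -0.161, 0.987, 0.0]
force: [-0.5, 0.1, 0.5]
grip_width: 0.0856
finger_force: 0.0
```

Run:
```python
from h import *
p,r=pose(); im=manip.snapshot("wrist"); cv2.imwrite("pics/w1.png",im[...,::-1]); print(p,r.as_matrix().round(3))
np.savez("w1.npz",p=p,r=r.as_matrix())
print(manip.get_state()["force"])
```

```text
[0.49642381 0.08652975 0.22978544] [[-0.948 -0.317 -0.001]
 [-0.317  0.948  0.   ]
 [ 0.001  0.    -1.   ]]
[-0.71502385 -0.45530914 -0.16590725]
```

View pics/w1.png

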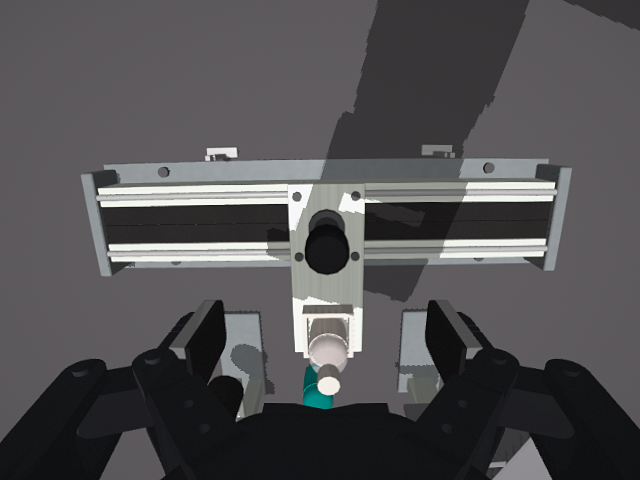

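The wrist view shows the knob at about (327,248), directly under the tool. The roller, at (228,390), and its pointer, at about (214,156), lie to the left, which is −y. The panel is on the right.

Run:
```python
from h import *
d=np.load("w1.npz"); T=np.eye(4); T[:3,:3]=d["r"]; T[:3,3]=d["p"]; T=T@manip.get_calibration("wrist")["T_tool_cam"]
k=atz("wrist",(327,252),.1315,T); k2=atz("wrist",(327,248),.118,T)
a=atz("wrist",(100,190),.038,T);b=atz("wrist",(554,183),.038,T)
e=[atz("wrist",q,.038,T) for q in((108,244),(546,239))]
pr=[atz("wrist",q,z,T) for q,z in(((207,156),.048),((214,156),.048),((454,156),.048),((445,154),.048))]
print(k,k2,b-a,np.degrees(np.arctan2(*(b-a)*[-1,1])),np.degrees(np.arctan2(*(e[1]-e[0])*[-1,1])))
u=np.array([-.3206,.9472])
for q in pr: print(q,(q-k)@u)
```

```text
[0.49438894 0.08740793] [0.49587604 0.08797646] [-0.1388736   0.39466288] 19.385902033070494 19.17987336041117
[ 0.47161343 -0.02772633] -0.10175334463315404
[ 0.46975678 -0.02196789] -0.09570370597592874
[0.40466518 0.17206917] 0.10895655977199906
[0.40569517 0.16402428] 0.1010062318078351
```

Emit:
servo_tool(deltas="1 1 1 20 0 0 -0.008;1 1 1 45 0 0 -0.008;1 1 1 65 0 0 -0.008;1 1 1 80 0 0 -0.008;1 1 1 92 0 0 -0.008;1 1 1 100 0 0 -0.008;1 1 1 105 0 0 -0.008;1 1 1 105 0 0 -0.008;1 1 1 105 0 0 -0.008")

```text
time_s: 2.45
position: [0.4956, 0.0877, 0.1257]
tool_rot: [0.0, -0.165, 0.986, -0.0]
force: [0.4, 0.2, -0.2]
grip_width: 0.0857
finger_force: 0.0
```

Emit:
servo_tool(deltas="0.6 0 0 0 0 0 0;0.45 0 0 0 0 0 0;0.4 0 0 0 0 0 0;0.35 0 0 0 0 0 0;0.3 0 0 0 0 0 0;0.3 0 0 0 0 0 0;0.3 0 0 0 0 0 0")

```text
time_s: 3.15
position: [0.4955, 0.0876, 0.1257]
tool_rot: [0.0, -0.165, 0.986, -0.0]
force: [-2.0, -0.3, 5.5]
grip_width: 0.0292
finger_force: 58.7
```

Emit:
servo_tool(deltas="0.3 0 0 -2 0 0 0;0.3 0 0 -4 0 0 0;0.3 0 0 -6 0 0 0;0.3 0 0 -8 0 0 0;0.3 0 0 -10 0 0 0;0.3 0 0 -12 0 0 0;0.3 0 0 -14 0 0 0;0.3 0 0 -14 0 0 0;0.3 0 0 -14 0 0 0")

```text
time_s: 4.05
position: [0.4953, 0.0876, 0.1393]
tool_rot: [0.0, -0.165, 0.986, -0.0]
force: [3.4, -0.8, -9.6]
grip_width: 0.0291
finger_force: 59.8
```

Emit:
servo_tool(deltas="0.3 0 -1 -14 0 0 0;0.3 0 -4 -14 0 0 0;0.3 0 -8 -14 0 0 0;0.3 0 -13 -14 0 0 0;0.3 0 -18 -14 0 0 0;0.3 0 -23 -14 0 0 0;0.3 0 -28 -14 0 0 0;0.3 0 -32 -14 0 0 0;0.3 0 -35 -14 0 0 0;0.3 0 -36 -14 0 0 0;0.3 0 -36 -14 0 0 0")

```text
time_s: 5.15
position: [0.5049, 0.0536, 0.1506]
tool_rot: [-0.003, -0.165, 0.986, 0.001]
force: [4.8, 0.4, -31.2]
grip_width: 0.0283
finger_force: 69.0
```

I repeated the lift offset in that call, so the plunger ran to its upper stop. I'll ease it back down now.

Emit:
servo_tool(deltas="0.3 0 0 2 0 0 0;0.3 0 0 4 0 0 0;0.3 0 0 4 0 0 0")

```text
time_s: 5.45
position: [0.5053, 0.0535, 0.1484]
tool_rot: [-0.002, -0.165, 0.986, 0.0]
force: [-6.4, -0.5, -11.4]
grip_width: 0.0286
finger_force: 71.3
```

Emit:
servo_tool(deltas="0.3 0 -1 1 0 0 0;0.3 0 -4 1 0 0 0;0.3 0 -8 1 0 0 0;0.3 0 -13 1 0 0 0;0.3 0 -18 1 0 0 0;0.3 0 -23 1 0 0 0;0.3 0 -28 1 0 0 0;0.3 0 -32 1 0 0 0;0.3 0 -34 1 0 0 0;0.3 0 -35 1 0 0 0;0.3 0 -35 1 0 0 0")

```text
time_s: 6.55
position: [0.5169, 0.0202, 0.1477]
tool_rot: [-0.002, -0.165, 0.986, 0.0]
force: [-6.1, -2.5, -10.0]
grip_width: 0.0286
finger_force: 71.3
```

Emit:
servo_tool(deltas="0.3 0 0 1.5 0 0 0;0.3 0 0 3 0 0 0;0.3 0 0 4 0 0 0;0.3 0 0 5 0 0 0;0.3 0 0 5 0 0 0")

```text
time_s: 7.05
position: [0.5169, 0.0202, 0.1427]
tool_rot: [-0.002, -0.165, 0.986, 0.0]
force: [-7.4, -2.9, -9.2]
grip_width: 0.0284
finger_force: 71.4
```

Emit:
servo_tool(deltas="0.3 0 0 0.5 0 0 0;0.3 0 0 1 0 0 0;0.3 0 0 1.5 0 0 0;0.3 0 0 1.5 0 0 0")

```text
time_s: 7.45
position: [0.517, 0.0203, 0.1422]
tool_rot: [-0.002, -0.165, 0.986, 0.0]
force: [-10.8, -2.3, 1.5]
grip_width: 0.0285
finger_force: 72.8
```

Emit:
servo_tool(deltas="0.38 0 0 -1 0 0 0;0.40 0 0 -1 0 0 0;0.40 0 0 -1 0 0 0;0.4 0 0 -1 0 0 0")

```text
time_s: 7.85
position: [0.5189, 0.0205, 0.1432]
tool_rot: [0.001, -0.165, 0.986, -0.0]
force: [0.1, -0.3, -0.3]
grip_width: 0.0341
finger_force: 0.0
```

Emit:
servo_tool(deltas="0.39 0 0 3 0 0 0;0.39 0 0 6 0 0 0;0.39 0 0 8 0 0 0;0.39 0 0 8 0 0 0;0.39 0 -1 8 0 0 0;0.39 0 -2 8 0 0 0;0.39 0 -3 8 0 0 0;0.39 0 -4 8 0 0 0;0.39 0 -5 8 0 0 0")

```text
time_s: 8.75
position: [0.5198, 0.0163, 0.1347]
tool_rot: [-0.0, -0.165, 0.986, 0.001]
force: [-1.8, 6.4, -0.7]
grip_width: 0.0334
finger_force: 3.2
```

Emit:
servo_tool(deltas="0.39 0 -1 0 0 0 0;0.39 0 -2 0 0 0 0;0.39 0 -3 0 0 0 0")

```text
time_s: 9.05
position: [0.5208, 0.0135, 0.1346]
tool_rot: [-0.0, -0.165, 0.986, 0.001]
force: [-1.5, 6.1, -0.8]
grip_width: 0.0334
finger_force: 3.2
```

Drag is steady at about 6 N, so I'll keep going in short steps.

Emit:
servo_tool(deltas="0.39 0 -1 0 0 0 0;0.39 0 -2 0 0 0 0;0.39 0 -3 0 0 0 0")

```text
time_s: 9.35
position: [0.5218, 0.0107, 0.1347]
tool_rot: [-0.0, -0.165, 0.986, 0.001]
force: [-1.5, 6.4, -1.1]
grip_width: 0.0335
finger_force: 3.2
```

Emit:
servo_tool(deltas="0.39 0 -1 0 0 0 0;0.39 0 -2 0 0 0 0;0.39 0 -3 0 0 0 0")

```text
time_s: 9.65
position: [0.5228, 0.0078, 0.1347]
tool_rot: [-0.0, -0.165, 0.986, 0.001]
force: [-1.6, 7.0, -0.3]
grip_width: 0.0329
finger_force: 3.2
```

Emit:
servo_tool(deltas="0.39 0 -1 0 0 0 0;0.39 0 -2 0 0 0 0;0.39 0 -3 0 0 0 0")

```text
time_s: 9.95
position: [0.5237, 0.005, 0.1347]
tool_rot: [-0.0, -0.165, 0.986, 0.001]
force: [-1.1, 7.6, 0.2]
grip_width: 0.0331
finger_force: 3.2
```

Emit:
servo_tool(deltas="0.39 0 -1 0 0 0 0;0.39 0 -2 0 0 0 0;0.39 0 -3 0 0 0 0")

```text
time_s: 10.25
position: [0.5248, 0.0022, 0.1347]
tool_rot: [-0.0, -0.165, 0.986, 0.001]
force: [-0.5, 6.2, -0.2]
grip_width: 0.0329
finger_force: 3.2
```

Emit:
servo_tool(deltas="0.39 0 -1 0 0 0 0;0.39 0 -2 0 0 0 0;0.39 0 -3 0 0 0 0")

```text
time_s: 10.55
position: [0.5257, -0.0007, 0.1347]
tool_rot: [-0.0, -0.165, 0.986, 0.001]
force: [-0.3, 6.5, -0.9]
grip_width: 0.0332
finger_force: 3.2
```

Emit:
servo_tool(deltas="0.39 0 -1 0 0 0 0;0.39 0 -2 0 0 0 0;0.39 0 -3 0 0 0 0")

```text
time_s: 10.85
position: [0.5267, -0.0035, 0.1347]
tool_rot: [-0.0, -0.165, 0.986, 0.001]
force: [-0.5, 6.0, -0.2]
grip_width: 0.0333
finger_force: 3.2
```

Emit:
servo_tool(deltas="0.39 0 -1 0 0 0 0;0.39 0 -2 0 0 0 0;0.39 0 -3 0 0 0 0;0.39 0 -4 0 0 0 0")

```text
time_s: 11.25
position: [0.528, -0.0073, 0.1347]
tool_rot: [-0.0, -0.165, 0.986, 0.001]
force: [-0.7, 6.4, -0.8]
grip_width: 0.0334
finger_force: 3.2
```

Emit:
servo_tool(deltas="0.39 0 -1 0 0 0 0;0.39 0 -2 0 0 0 0;0.39 0 -3 0 0 0 0")

```text
time_s: 11.55
position: [0.529, -0.0101, 0.1346]
tool_rot: [-0.0, -0.165, 0.986, 0.001]
force: [-0.2, 6.2, -1.2]
grip_width: 0.0333
finger_force: 3.1
```

Emit:
servo_tool(deltas="0.39 0 -1 0 0 0 0;0.39 0 -2 0 0 0 0;0.39 0 -3 0 0 0 0")

```text
time_s: 11.85
position: [0.53, -0.013, 0.1346]
tool_rot: [-0.0, -0.165, 0.986, 0.001]
force: [0.0, 5.7, -2.1]
grip_width: 0.0336
finger_force: 2.7
```

Emit:
servo_tool(deltas="0.39 0 -1 0 0 0 0;0.39 0 -2 0 0 0 0")

```text
time_s: 12.05
position: [0.5306, -0.015, 0.1345]
tool_rot: [-0.0, -0.165, 0.986, 0.001]
force: [-0.2, 4.7, -3.6]
grip_width: 0.0332
finger_force: 2.3
```

Downward pull is growing and drag is falling, so the pin may be sinking. I'll hold here.

Emit:
servo_tool(deltas="0.39 0 0 0 0 0 0;0.39 0 0 0 0 0 0;0.39 0 0 0 0 0 0")

```text
time_s: 12.35
position: [0.5309, -0.0155, 0.1348]
tool_rot: [-0.0, -0.165, 0.986, -0.0]
force: [-0.2, 0.9, -0.6]
grip_width: 0.0334
finger_force: 0.7
```

Run:
```python
from h import *
im=manip.snapshot("side"); c=cv2.resize(im[200:350,240:420,::-1],(720,600),interpolation=cv2.INTER_CUBIC); cv2.imwrite("pics/c3.png",c)
```

```text
(no output)
```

View pics/c3.png

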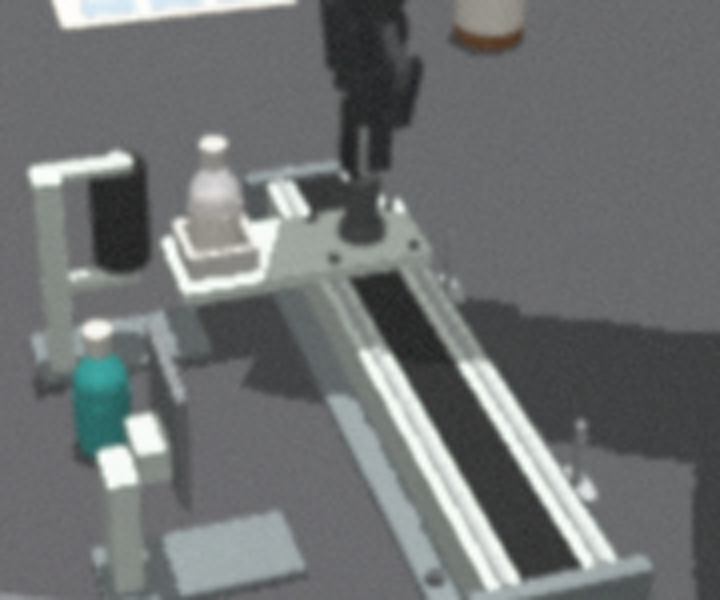

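The side view shows the bottle upright in its pocket, with the carriage at the roller pointer. The plunger height isn't readable because the fingers hide it, so I'll test the capture with a gentle push.

Emit:
servo_tool(deltas="0.39 0 -1 0 0 0 0;0.39 0 -2 0 0 0 0")

```text
time_s: 12.6
position: [0.5315, -0.0174, 0.1348]
tool_rot: [-0.0, -0.165, 0.986, -0.0]
force: [-1.1, 1.1, 0.1]
grip_width: 0.0332
finger_force: 0.8
```

Emit:
servo_tool(deltas="0.39 0 -0.5 0 0 0 0;0.39 0 -1 0 0 0 0")

```text
time_s: 12.8
position: [0.5319, -0.0184, 0.1348]
tool_rot: [0.0, -0.165, 0.986, -0.0]
force: [-1.3, 2.0, -0.4]
grip_width: 0.0337
finger_force: 0.8
```

Emit:
servo_tool(deltas="0.39 0 -0.5 0 0 0 0;0.39 0 -1 0 0 0 0")

```text
time_s: 13.0
position: [0.532, -0.0188, 0.1348]
tool_rot: [-0.0, -0.165, 0.986, 0.0]
force: [-2.1, 6.9, 0.7]
grip_width: 0.0334
finger_force: 3.8
```

The push met a hard stop, with 7 N for only 0.4 mm, so the pin is in the slot. I'll back off, open, lift clear and check.

Emit:
servo_tool(deltas="0.39 0 1.5 0 0 0 0;0.39 0 3 0 0 0 0;0.6 0 3 0 0 0 0;0.8 0 3 0 0 0 0;1 0 3 0 0 0 0;1 0 3 0 0 0 0;1 0 3 -15 0 0 0;1 0 3 -45 0 0 0;1 0 3 -80 0 0 0;1 0 3 -110 0 0 0;1 0 3 -110 0 0 0;1 0 3 -110 0 0 0")

```text
time_s: 14.2
position: [0.5312, -0.0164, 0.2449]
tool_rot: [0.0, -0.165, 0.986, -0.0]
force: [-1.4, 0.6, -0.4]
grip_width: 0.0854
finger_force: 0.0
```

Run:
```python
from h import *
im=manip.snapshot("side"); a=cv2.resize(im[220:300,250:410,::-1],(800,400),interpolation=cv2.INTER_CUBIC)
cv2.imwrite("pics/c4.png",a)
p,r=pose(); im=manip.snapshot("wrist"); cv2.imwrite("pics/w2.png",im[...,::-1]); np.savez("w2.npz",p=p,r=r.as_matrix()); print(p)
c=manip.get_calibration("side"); Ti=np.linalg.inv(c["T"])
# knob expected pixels, plunger down vs 10 mm up, at the assumed pin position
k=np.array([.4955,.0876])-.1115*np.array([-.3256,.9455])
for z in(.118,.128): print(z,cv2.projectPoints(np.array([[*k,z]]),cv2.Rodrigues(Ti[:3,:3])[0],Ti[:3,3],c["intrinsics"],c["dist_coeffs"])[0].ravel())
```

```text
[ 0.53084496 -0.01637844  0.24404364]
0.118 [330.37080389 237.3489653 ]
0.128 [330.42510173 233.95399638]
```

View pics/c4.png

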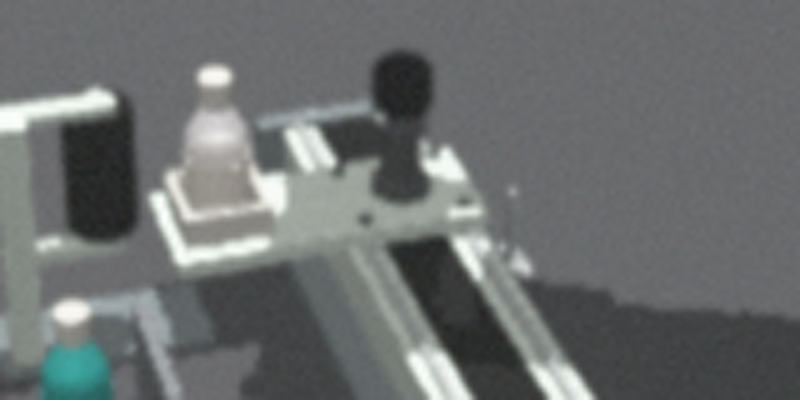

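View pics/w2.png

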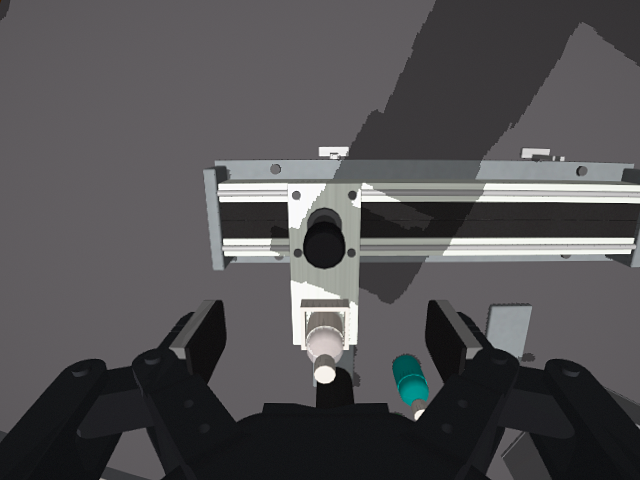

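The side crop puts the knob at (330.4,237.2). That matches the prediction for fully down (237.3) rather than resting on the strip (234.0). The bottle stands upright in its pocket by the roller, and the gripper is clear.

```bash
python3 -c "
from rig import manip; print(manip.sign_off())"
```

```text
the job is handed in; nothing more can be done
None
```

The job is handed in: the carriage is at the roller station with the plunger fully down in its slot, the bottle upright in its pocket and the gripper clear. My last pictures agree, but hand-in gave no verdict.

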